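# Slide a locked dish stage under the ring-light magnifier

### The job

Bring the petri dish under the magnifier for viewing: press down the release button in the saddle of the dish stage and, keeping it pressed, push the stage steadily along its rail right up to the end stop under the lens, then lift off so that the button springs up and locks the stage there. Also turn on the ring light by pressing down the raised end of the rocker switch on the stand's foot. Only press and push with the fingertips: do not pick anything up, do not touch the dish, and leave the other things on the bench where they are.

Things in the scene. Friction and masses are not known exactly. Their poses are not given: they have to be found in the camera images.
- stand: White dish viewing stand, fixed to the bench: foot 190 x 460 mm, 14 mm high, two steel shafts carrying the dish stage along the stand's y, end blocks 54 mm high, magnifier on a column 64 mm to +x of the rail. Origin on the bench under the middle of the rail; x away from the robot at yaw 0, y along the rail towards the magnifier, z up. Turned -0.2 to 0.35 rad.
- lens_axis (a point): Point on the axis of the magnifier, 58 mm above the bench, on the rail's centre line, 140 mm along the stand's +y from its origin. The magnifier's ring is 104 mm across, its underside 213 mm above the bench. With the stage at the end stop the dish is centred under it.
- dish_stage (a joint): Position of the stage along the rail, m: 0 at the right end, 0.13 at the end stop under the magnifier; grows along the stand's +y. Starts at 0. While the release button is up a pin locks the stage in a rack with a notch every 10 mm (about 1 mm of play); with the button more than 6 mm down it slides with about 1.5 N. The last notch is at the end stop.
- dish_seat (a point): Centre of the floor of the round recess (66 mm wide, 5 mm deep) in which the dish stands, on the stage's left part (+y), 53 mm above the bench; moves with the stage. The release button lies 170 mm from it along the stand's -y.
- release_button (a joint): Travel of the stage's release button, m: 0 up (locked), 0.009 fully down. It springs back by itself: about 3.6 N to start it, 6.6 N when fully down. Let go between two notches it stays part way down until the stage reaches a notch.
- button_top (a point): Centre of the top of the black ribbed release button, 46 mm across the rail by 38 mm along it, 78 mm above the bench when up; moves with button and stage. Its axes are the stand's.
- saddle (a point): Fixed to the stage at the middle of its grey saddle round the release button, level with the tops of the saddle's two blocks (82 mm above the bench). The blocks stand before and behind the button along the rail, 64 mm across, 13 mm thick, inner faces 25 mm from this point. A tip that holds the button down is between them and pushes the stage by the left (+y) one; the sides are open.
- lamp_rocker (a joint): Angle of the lamp's rocker switch, rad: 0 off (its right end, towards the stand's -y, is raised), 0.38 on (right end fully down). It stays where it is left; about 2 N on its end turns it.
- rocker_end (a point): Point on top of the rocker near its right end, 19 mm from the pivot along the stand's y; 39 mm above the bench when off, about 32 mm when on. The rocker is a black paddle 26 mm wide and 46 mm long along the rail direction.
- rocker_pivot (a point): Pivot of the rocker, 30 mm above the bench: 78 mm to the stand's -x and 120 mm to its -y from the stand's origin, on the front right part of the foot. The grey housing round it is 40 x 60 mm, its top 26 mm above the bench.
- dish: The petri dish in the stage's recess, 63 mm across, 14 mm high, loose. Origin at the centre of its underside, z up. Not to be touched.
- forceps: Steel forceps, 126 mm long, 9 mm high, lying in front of the stand. Bystander.
- spare_dish: Another petri dish, 63 mm across, 14 mm high, on the bench in front of the stand. Bystander.
- specimen_cup: Specimen cup with a yellow screw lid, 57 mm across, 61 mm high, behind the stand. Bystander.
- dropper: Brown dropper bottle with a black bulb, 33 mm across, 102 mm high, behind the stand. Bystander.
- timer: White lab timer, 60 x 64 x 22 mm, right of the stand. Bystander.
- pen: Blue pen, 145 mm long, right of the stand. Bystander.
- swab_pouch: Flat swab pouch, 110 x 40 x 6 mm, right of the stand. Bystander.

How it is judged:
By the outcome, as a careful person would: the job done as asked, in the order asked, and still so for the second after the job is handed in, with the robot touching nothing.
It also fails if it takes over 48 s, if anything falls off the work surface, if the arm or the gripper's body presses on something with over 40 N, if the wrist force passes 120 N, or if a joint passes its speed limit or range.

### The arm

A 6-joint arm with a two-finger parallel gripper is mounted at the origin on a cart in front of the work surface, level with it; the furniture and walls round the work are solid. World frame = base frame: x ahead of the robot, y to its left, z up, the work surface at z = 0. Lengths are in m, angles in degrees, forces in N, time in s.
With the tool pointing down it reaches from about 0.3 to 0.75 m from the base axis. Payload 8.5 kg.
Tool frame: the origin (TCP) lies at the very end of the fingers, on their centre line; the grasp point (between the pads) lies 19 mm behind it; z points along the fingers, y is the line along which they close (so a half turn about z gives the same grasp; the last joint's range is limited). The gripper opens to 85 mm and grips with 20 to 120 N. Pads are 22 mm wide; open, the fingers measure 114 mm over their backs; the gripper's body (76 mm by 85 mm) begins 54 mm behind the grasp point. The pads swing forward as they close: fully open they stand 13 mm farther back than shut.
Start: joints at [54.242, 21.807, 74.336, -0, 83.858, -12.336], TCP at [0.219, 0.505, 0.231] pointing down, gripper open.
Joint ranges: [-178.18, 178.18], [-50.72, 133.34], [12.68, 142.11], [-81.47, 261.47], [9.98, 163.14], [-165.26, 165.26]. Speed limits (degrees/s): [136.94, 136.94, 180, 180, 180, 180].

### API

Orientations are given as a 3x3 rotation matrix whose columns are the frame's x, y, z axes.
In Python, from rig import env gives the robot as it stands.
- The arm moves only by the tool move_arm, never from a script. Its argument "plan" is a list of rows, each a list of 7 numbers: the turn, a rotation vector about the tool's x, y, z in degrees, then the shift along the tool's x, y, z in cm, then the gripper command: -1 is shut, 1 is fully open, values between are in proportion. In form: [[ax, ay, az, tx, ty, tz, jaw], ...]. A call has 1 to 5 rows; each row is the pose to reach, as a shift and turn from the pose commanded when the call began, along the tool's axes at that moment; what a row does not reach only later rows make up. A row lasts 1/10 s, in which the tool goes at most 50 mm and 8.59 degrees, less where a joint would pass 70% of its speed; a pose out of reach is approached as far as the arm can. A call with a gripper value outside its range is refused whole. The fingers move at their own pace and stop on an object; "squeeze" is the grip in N (left out, the last holds). Time passes only in rows, so rows that repeat a pose let the fingers close. It gives the time, the measured TCP pose, the force, the opening and the grip force at its end, in the units of the state.
- env.observe(): the state, without advancing time (a new reading comes with each control period).
- env.get_image(name): name is "scene" or "top" or "wrist"; returns a dict with "color" (480x640x3 uint8, red, green, blue), "fov_y" (degrees; the focal length in pixels is half the picture's height over the tangent of half this angle, whatever the lens; pixels are square), "cx", "cy" (the principal point, pixels), "R" (3x3) and "t" (3): a world point X has camera coordinates R X + t. Camera axes: x right, y down, z forward; pixel columns grow to the right and rows downward; lengths in m; the calibration is good to about 2 mm. A picture is of the moment at which its call begins. There is no depth.
- env.close_job(): hands the job in; it is judged then, once.
Trained networks look in a picture, given as the dict that the camera call returned (one of the last four; its "shot" number tells which), for a name from the list of things; names that differ only in an ending like _2 or _b are one class to them, and where a whole thing is asked for, a point or a joint stands for the part that bears it (a point fixed in the world has none). Each returns a list of dicts, best first, with "conf" (0 to 1); they miss things now and then, are a little off and sometimes report something else, mostly with a low value. They report only what shows in the picture. A call takes as long as a camera call.
- env.outline_of(target, picture): "mask" (480x640 bool, what is visible of it) and "bbox" ([centre column, centre row, width, height] in pixels, round what is visible of it).
- env.tip_of(target, picture): "pixel" ([column, row] in pixels: a listed point, or the origin of a listed thing).
The state is a dict: "time_s": time; "q": joint angles; "qvel": joint speeds; "joint_efforts": joint torques, N m; "position": TCP position; "tool_rot": TCP orientation; "ft_force": force on the tool from outside, world axes, zero at the start; "wrist_torque": the same for the moment, N m; "grip_width": finger opening in m; "gripper_force": force on a finger pad.
Only numpy, scipy, OpenCV 4.12 (cv2) and the standard library are available. Lean on these libraries where they do the work, as an engineer would, in place of code of your own. Each camera call takes 0.05 s, during which the arm holds its last target. There are 200 camera calls.

## Working session

There is one attempt and no reset: what is moved stays moved. The work goes in short steps, Python scripts to look and compute and a tool call to move; the robot and the scene stay as the last step left them, time stands still between calls to the robot, and variables do not carry over. Pictures are saved under pics/ and viewed, at most 10 in all, crops included, and the job is handed in when it is done.

Besides the shell and the picture viewer there is one more tool, called after ">>>" as name(argument=value, ...), one argument or row to a line, values as JSON. move_arm: Moves the arm, as the interface text tells. Its arguments: {"type":"object","properties":{"plan":{"type":"array"},"squeeze":{"type":"number"}},"required":["plan"]}

```bash
mkdir -p pics
cat > h.py <<'E'
import numpy as np, cv2
from rig import env
def ray(p,px):
    f=240/np.tan(np.radians(p["fov_y"])/2); R=np.array(p["R"]);t=np.array(p["t"])
    d=R.T@np.array([(px[0]-p["cx"])/f,(px[1]-p["cy"])/f,1]); return -R.T@t,d/np.linalg.norm(d)
def proj(p,X):
    f=240/np.tan(np.radians(p["fov_y"])/2); c=np.array(p["R"])@X+np.array(p["t"]); return [p["cx"]+f*c[0]/c[2],p["cy"]+f*c[1]/c[2]]
def atz(p,px,z):
    o,d=ray(p,px); return o+d*(z-o[2])/d[2]
def tri(rs):
    A=sum(np.eye(3)-np.outer(d,d) for o,d in rs); b=sum((np.eye(3)-np.outer(d,d))@o for o,d in rs); return np.linalg.solve(A,b)
E
python3 - <<'E'
from h import *
np.set_printoptions(precision=4,suppress=True)
P={n:env.get_image(n) for n in("scene","top","wrist")}
Z=dict(button_top=.078,saddle=.082,rocker_end=.039,rocker_pivot=.03,dish_seat=.053,lens_axis=.058,stand=0,dish=.053)
for k,z in Z.items():
    rs=[]
    for n,p in P.items():
        r=env.tip_of(k,p)
        if r: print(k,n,r[0]["conf"],np.round(r[0]["pixel"]),atz(p,r[0]["pixel"],z)); 
        if r and r[0]["conf"]>.4: rs.append(ray(p,r[0]["pixel"]))
    if len(rs)>1: print("   tri",tri(rs))
for n in("scene","top"): cv2.imwrite(f"pics/{n}.png",P[n]["color"][...,::-1])
o=env.observe(); print(o["position"],o["tool_rot"],o["ft_force"],o["time_s"])
E
```

```text
button_top scene 0.58 [300. 247.] [0.5222 0.0074 0.078 ]
button_top top 0.85 [299. 254.] [0.5312 0.0076 0.078 ]
   tri [0.528  0.0093 0.075 ]
saddle scene 0.88 [299. 243.] [0.525  0.0171 0.082 ]
saddle top 0.66 [298. 258.] [0.5213 0.0089 0.082 ]
   tri [0.5198 0.0086 0.0905]
rocker_end scene 0.48 [265. 264.] [0.4447 0.0437 0.039 ]
rocker_end top 0.73 [286. 292.] [0.4416 0.0413 0.039 ]
   tri [0.4421 0.0407 0.0423]
rocker_pivot scene 0.62 [264. 259.] [0.457  0.0672 0.03  ]
rocker_pivot top 0.59 [276. 290.] [0.4478 0.0661 0.03  ]
   tri [0.4511 0.0644 0.0341]
dish_seat scene 0.9 [274. 215.] [0.5508 0.1776 0.053 ]
dish_seat top 0.92 [231. 248.] [0.5512 0.1796 0.053 ]
   tri [0.5518 0.1798 0.0511]
lens_axis scene 0.62 [258. 189.] [0.5715 0.2948 0.058 ]
lens_axis top 0.74 [179. 234.] [0.583  0.3096 0.058 ]
   tri [0.5839 0.3141 0.0429]
stand scene 0.76 [278. 232.] [0.5552 0.1695 0.    ]
stand top 0.95 [238. 251.] [0.5529 0.1684 0.    ]
   tri [0.5533 0.1678 0.0018]
dish scene 0.81 [275. 211.] [0.5609 0.1884 0.053 ]
dish top 0.72 [230. 247.] [0.5535 0.1804 0.053 ]
   tri [0.5535 0.1784 0.0618]
[0.2186 0.5047 0.2313] [[-0.9176  0.3975 -0.    ]
 [ 0.3975  0.9176 -0.    ]
 [ 0.     -0.     -1.    ]] [-0.1264  0.5617  0.1432] 1.35
```

View pics/top.png

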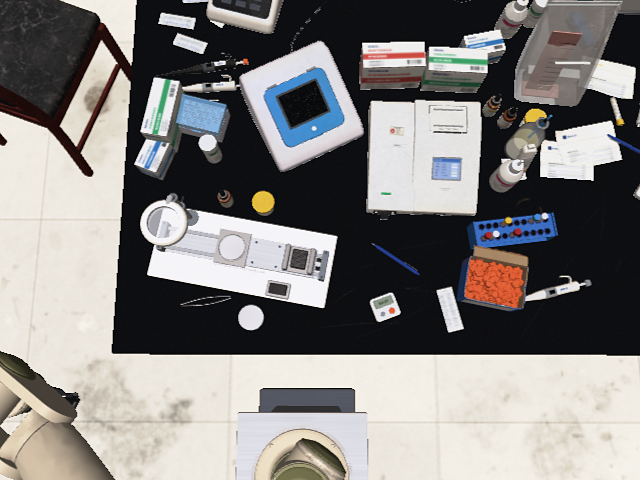

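View pics/scene.png

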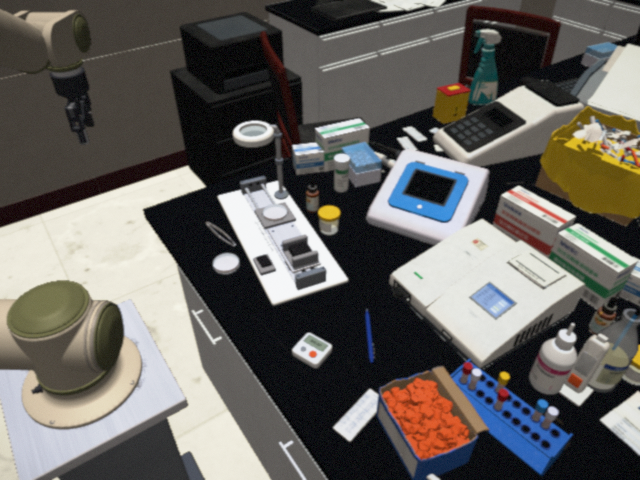

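Run:
```python
import numpy as np
from scipy.optimize import least_squares
# stand-frame pts, dish_seat s: seat at y=10mm? stage 0 -> lens 140-130=10
L=np.array([[0,-.16],[-.0,-.16],[-.078,-.139],[-.078,-.12],[0,.01],[0,.14],[0,0]])
W=np.array([[.528,.0085],[.5213,.0089],[.442,.041],[.4495,.065],[.5515,.1795],[.583,.311],[.553,.168]])
def f(p):
    c,s=np.cos(p[2]),np.sin(p[2]); return ((L@np.array([[c,s],[-s,c]])+p[:2]-W)*1e3).ravel()
r=least_squares(f,[.55,.17,-.15],loss="soft_l1",f_scale=3); print(r.x,np.degrees(r.x[2])); print(np.round(r.fun.reshape(-1,2),1))
c,s=np.cos(r.x[2]),np.sin(r.x[2]);print(L@np.array([[c,s],[-s,c]])+r.x[:2])
```

```text
[ 0.55181138  0.16740128 -0.19324777] -11.072281780615246
[[-6.9  1.9]
 [-0.2  1.5]
 [ 6.6  5. ]
 [ 2.7 -0.4]
 [ 2.2 -2.3]
 [-4.3 -6.2]
 [-1.2 -0.6]]
[[0.52108383 0.01037957]
 [0.52108383 0.01037957]
 [0.44856874 0.04596835]
 [0.45221763 0.06461468]
 [0.55373186 0.17721514]
 [0.57869799 0.30479528]
 [0.55181138 0.16740128]]
```

The top view shows the stand with button at about (299,258), rocker at (278,290), dish at (231,247) and ring at (163,222). The scene view agrees with this: the saddle is at about (300,245) and the rocker at (264,262). I'll move above the saddle with the gripper shut.

>>> move_arm(
  plan=[
    [0,0,0,-3.7,-2.8,0,-1],
    [0,0,0,-7.4,-5.6,0,-1],
    [0,0,0,-11.1,-8.4,0,-1],
    [0,0,0,-14.8,-11.2,0,-1],
    [0,0,0,-18.5,-14,0,-1],
  ],
  squeeze=20,
)

```text
time_s: 1.85
position: [0.3333, 0.301, 0.2315]
tool_rot: [[-0.918, 0.397, 0.001], [0.397, 0.918, 0.0], [-0.0, 0.0, -1.0]]
ft_force: [1.6, 0.6, 0.3]
grip_width: 0.0123
gripper_force: 0.0
```

>>> move_arm(
  plan=[
    [0,0,0,-3.7,-2.8,0,-1],
    [0,0,0,-7.4,-5.6,0,-1],
    [0,0,0,-11.1,-8.4,0,-1],
    [0,0,0,-14.8,-11.2,0,-1],
    [0,0,0,-18.5,-14,0,-1],
  ],
)

```text
time_s: 2.35
position: [0.4475, 0.0988, 0.2315]
tool_rot: [[-0.918, 0.398, 0.001], [0.398, 0.918, 0.0], [-0.0, 0.0, -1.0]]
ft_force: [0.5, 0.4, -0.3]
grip_width: -0.0002
gripper_force: 0.0
```

>>> move_arm(
  plan=[
    [0,0,-6,-3,-2,0,-1],
    [0,0,-12,-5,-4,0,-1],
    [0,0,-12,-5,-4,0,-1],
    [0,0,-12,-5,-4,0,-1],
  ],
)

```text
time_s: 2.75
position: [0.4767, 0.044, 0.2312]
tool_rot: [[-0.98, 0.201, -0.0], [0.201, 0.98, 0.0], [0.0, 0.0, -1.0]]
ft_force: [0.0, 1.3, -0.0]
grip_width: 0.0002
gripper_force: 0.0
```

```bash
cat > m.py <<'E'
from h import *
import sys
np.set_printoptions(precision=4,suppress=True)
Z=dict(button_top=.078,saddle=.082,rocker_end=.039,rocker_pivot=.03,dish_seat=.053,dish=.053,stand=0)
o=env.observe(); print(o["position"],o["tool_rot"],o["ft_force"],o["time_s"],o["grip_width"])
p=env.get_image("wrist"); cv2.imwrite(f"pics/{sys.argv[1]}.png",p["color"][...,::-1])
print("cam",-np.array(p["R"]).T@np.array(p["t"]))
for k in sys.argv[2:]:
    r=env.tip_of(k,p)
    if r: print(k,r[0]["conf"],np.round(r[0]["pixel"]),atz(p,r[0]["pixel"],Z[k]))
E
python3 m.py w1 button_top saddle rocker_end rocker_pivot dish_seat stand
```

```text
[0.4767 0.044  0.2312] [[-0.9797  0.2005 -0.0004]
 [ 0.2005  0.9797  0.0003]
 [ 0.0005  0.0002 -1.    ]] [ 0.0087  1.2627 -0.0027] 2.75 0.00017862176583467162
cam [0.4063 0.0589 0.3737]
button_top 0.92 [287. 280.] [0.5247 0.0041 0.078 ]
saddle 0.9 [292. 278.] [0.5221 0.0092 0.082 ]
rocker_end 0.74 [317. 181.] [0.4485 0.0467 0.039 ]
rocker_pivot 0.6 [334. 175.] [0.4475 0.0638 0.03  ]
dish_seat 0.65 [292. 277.] [0.5319 0.0048 0.053 ]
stand 0.87 [442. 245.] [0.5493 0.1655 0.    ]
```

View pics/w1.png

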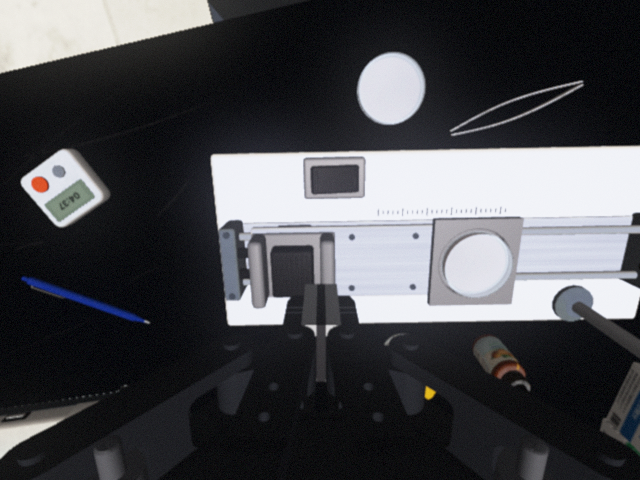

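The wrist view shows the button at about (292,270) between the saddle blocks, which span columns 250–333. The rocker is at (334,178) and the dish at (478,263). The rail is tilted about 1° from the tool.

Run:
```python
from h import *
np.set_printoptions(precision=4,suppress=True)
p=env.get_image("wrist")
a,b=atz(p,(216,153.8),.014),atz(p,(630,147.5),.014); d=b-a; print("edge",a,b,np.degrees(np.arctan2(-d[0],d[1])))
im=p["color"][140:320,200:540,::-1]; cv2.imwrite("pics/c1.png",cv2.resize(im,None,fx=2.35,fy=2.35,interpolation=cv2.INTER_CUBIC))
for k,z in (("dish",.06),("button_top",.078)):
    r=env.outline_of(k,p)
    if r: print(k,r[0]["conf"],r[0]["bbox"],atz(p,r[0]["bbox"][:2],z))
```

```text
edge [ 0.4061 -0.0453  0.014 ] [0.4802 0.3521 0.014 ] -10.558043644941087
dish 0.59 [475.4, 261.9, 70.1, 71.4] [0.5488 0.1778 0.06  ]
button_top 0.69 [289.5, 271.9, 49.7, 52.7] [0.5175 0.0087 0.078 ]
```

View pics/c1.png

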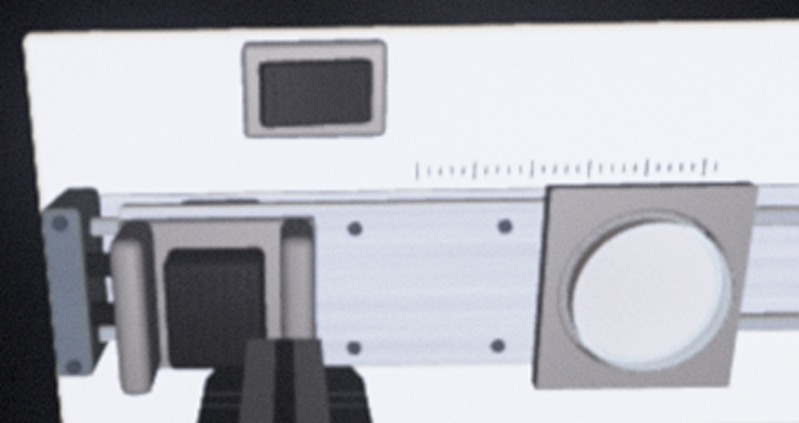

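>>> move_arm(
  plan=[
    [0,0,-1,-4.6,-2.4,1,-1],
    [0,0,-1,-4.6,-2.4,5,-1],
    [0,0,-1,-4.6,-2.4,9,-1],
    [0,0,-1,-4.6,-2.4,12,-1],
    [0,0,-1,-4.6,-2.4,12,-1],
  ],
)

```text
time_s: 3.75
position: [0.5153, 0.0118, 0.1081]
tool_rot: [[-0.983, 0.181, -0.007], [0.181, 0.983, 0.002], [0.008, 0.0, -1.0]]
ft_force: [-0.5, -0.5, 0.0]
grip_width: -0.0002
gripper_force: 0.0
```

```bash
python3 m.py w2 button_top saddle
python3 - <<'E'
import cv2
from h import *
p=env.get_image("scene"); im=p["color"][180:300,210:370,::-1]
cv2.imwrite("pics/s2.png",np.hstack([cv2.resize(im,(400,300),interpolation=2),cv2.resize(cv2.imread("pics/w2.png"),(400,300))]))
E
```

```text
[0.5153 0.0118 0.1081] [[-0.9834  0.1811 -0.0074]
 [ 0.1811  0.9835  0.0015]
 [ 0.0076  0.0002 -1.    ]] [-0.4993 -0.5218  0.0015] 3.75 -0.00016143865511975632
cam [0.4456 0.0251 0.2512]
button_top 0.65 [315. 286.] [0.5197 0.0082 0.078 ]
saddle 0.73 [317. 289.] [0.5198 0.0095 0.082 ]
```

View pics/s2.png

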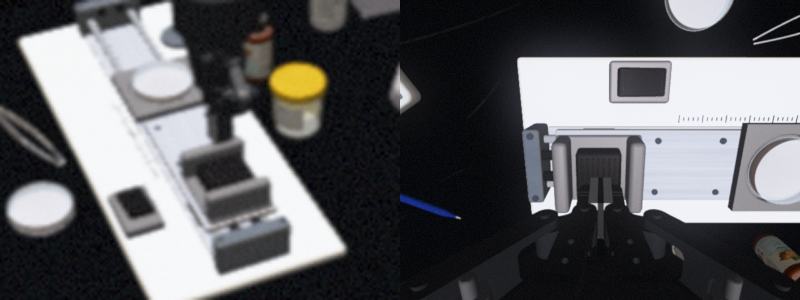

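The picture shows the shut fingertips centred over the black button between the two blocks, with the button near (605,160) in the right half. Next I press.

>>> move_arm(
  plan=[
    [0,0,0,0,0,1.5,-1],
    [0,0,0,0,0,2.5,-1],
    [0,0,0,0,0,3.0,-1],
    [0,0,0,0,0,3.4,-1],
    [0,0,0,0,0,3.4,-1],
  ],
)

```text
time_s: 4.45
position: [0.5174, 0.0114, 0.0776]
tool_rot: [[-0.983, 0.181, 0.0], [0.181, 0.983, -0.0], [-0.0, 0.0, -1.0]]
ft_force: [-0.5, -0.7, 2.8]
grip_width: 0.0001
gripper_force: 1.5
```

>>> move_arm(
  plan=[
    [0,0,0,0,0,0.3,-1],
    [0,0,0,0,0,0.6,-1],
    [0,0,0,0,0,0.85,-1],
    [0,0,0,0,0,0.85,-1],
  ],
)

```text
time_s: 4.85
position: [0.5174, 0.0114, 0.0691]
tool_rot: [[-0.984, 0.181, 0.001], [0.181, 0.984, -0.0], [-0.001, 0.0, -1.0]]
ft_force: [-1.0, 1.2, 5.9]
grip_width: 0.0005
gripper_force: 2.9
```

>>> move_arm(
  plan=[
    [0,0,0,0,0.4,0.05,-1],
    [0,0,0,0,0.8,0.05,-1],
    [0,0,0,0,1.2,0.05,-1],
    [0,0,0,0,1.6,0.05,-1],
    [0,0,0,0,2.0,0.05,-1],
  ],
)

```text
time_s: 5.35
position: [0.5211, 0.031, 0.069]
tool_rot: [[-0.984, 0.181, 0.001], [0.181, 0.984, -0.001], [-0.001, -0.0, -1.0]]
ft_force: [-2.2, -1.6, 9.0]
grip_width: -0.0004
gripper_force: 4.9
```

>>> move_arm(
  plan=[
    [0,0,0,0,0.5,0,-1],
    [0,0,0,0,1.0,0,-1],
    [0,0,0,0,1.5,0,-1],
    [0,0,0,0,2.0,0,-1],
    [0,0,0,0,2.5,0,-1],
  ],
)

```text
time_s: 5.85
position: [0.5256, 0.0557, 0.069]
tool_rot: [[-0.984, 0.181, 0.001], [0.181, 0.984, -0.001], [-0.001, -0.0, -1.0]]
ft_force: [-3.0, -1.5, 9.4]
grip_width: -0.0001
gripper_force: 4.8
```

>>> move_arm(
  plan=[
    [0,0,0,0,0.6,0,-1],
    [0,0,0,0,1.2,0,-1],
    [0,0,0,0,1.8,0,-1],
    [0,0,0,0,2.4,0,-1],
    [0,0,0,0,3.0,0,-1],
  ],
)

```text
time_s: 6.35
position: [0.5311, 0.0853, 0.069]
tool_rot: [[-0.984, 0.181, 0.001], [0.181, 0.984, -0.0], [-0.001, -0.0, -1.0]]
ft_force: [-2.4, -0.7, 9.0]
grip_width: 0.0
gripper_force: 4.7
```

>>> move_arm(
  plan=[
    [0,0,0,0,0.6,0,-1],
    [0,0,0,0,1.2,0,-1],
    [0,0,0,0,1.8,0,-1],
    [0,0,0,0,2.4,0,-1],
    [0,0,0,0,3.0,0,-1],
  ],
)

```text
time_s: 6.85
position: [0.5365, 0.1147, 0.069]
tool_rot: [[-0.984, 0.181, 0.001], [0.181, 0.984, -0.0], [-0.001, -0.0, -1.0]]
ft_force: [-2.6, -1.6, 7.9]
grip_width: 0.0
gripper_force: 4.6
```

>>> move_arm(
  plan=[
    [0,0,0,0,0.4,0,-1],
    [0,0,0,0,0.8,0,-1],
    [0,0,0,0,1.2,0,-1],
    [0,0,0,0,1.6,0,-1],
    [0,0,0,0,2.0,0,-1],
  ],
)

```text
time_s: 7.35
position: [0.5401, 0.1344, 0.069]
tool_rot: [[-0.984, 0.181, 0.001], [0.181, 0.984, -0.0], [-0.001, -0.0, -1.0]]
ft_force: [-1.8, -0.8, 8.3]
grip_width: 0.0
gripper_force: 4.5
```

>>> move_arm(
  plan=[
    [0,0,0,0,0.2,0,-1],
    [0,0,0,0,0.4,0,-1],
    [0,0,0,0,0.6,0,-1],
    [0,0,0,0,0.7,0,-1],
  ],
)

```text
time_s: 7.75
position: [0.5414, 0.1405, 0.069]
tool_rot: [[-0.984, 0.181, 0.001], [0.181, 0.984, -0.002], [-0.002, -0.002, -1.0]]
ft_force: [-3.2, -6.8, 10.3]
grip_width: -0.0001
gripper_force: 4.7
```

>>> move_arm(
  plan=[
    [0,0,0,0,0.2,0,-1],
    [0,0,0,0,0.4,0,-1],
    [0,0,0,0,0.5,0,-1],
    [0,0,0,0,0.5,0,-1],
  ],
)

```text
time_s: 8.15
position: [0.5426, 0.1454, 0.069]
tool_rot: [[-0.984, 0.181, 0.002], [0.181, 0.984, -0.002], [-0.002, -0.001, -1.0]]
ft_force: [-0.9, -5.1, 8.6]
grip_width: 0.0001
gripper_force: 4.1
```

>>> move_arm(
  plan=[
    [0,0,0,0,0.2,0,-1],
    [0,0,0,0,0.4,0,-1],
    [0,0,0,0,0.5,0,-1],
    [0,0,0,0,0.5,0,-1],
  ],
)

```text
time_s: 8.55
position: [0.5433, 0.1489, 0.069]
tool_rot: [[-0.984, 0.181, 0.001], [0.181, 0.984, -0.004], [-0.002, -0.004, -1.0]]
ft_force: [-2.3, -13.3, 9.2]
grip_width: -0.0001
gripper_force: 8.5
```

>>> move_arm(
  plan=[
    [0,0,0,0,-0.1,0,-1],
    [0,0,0,0,-0.1,-0.5,-1],
    [0,0,0,0,-0.1,-1.2,-1],
    [0,0,0,0,-0.1,-3,-1],
    [0,0,0,0,-0.1,-7,-1],
  ],
)

```text
time_s: 9.05
position: [0.541, 0.1503, 0.1366]
tool_rot: [[-0.983, 0.181, -0.007], [0.181, 0.984, 0.0], [0.007, -0.001, -1.0]]
ft_force: [1.0, -0.8, 0.5]
grip_width: 0.0002
gripper_force: 0.0
```

>>> move_arm(
  plan=[
    [0,0,0,4,-4,-3,-1],
    [0,0,0,8,-8,-3,-1],
    [0,0,0,9,-9,-3,-1],
    [0,0,0,9,-9,-3,-1],
  ],
)

```text
time_s: 9.45
position: [0.435, 0.0771, 0.1688]
tool_rot: [[-0.983, 0.182, -0.001], [0.182, 0.983, 0.0], [0.001, 0.0, -1.0]]
ft_force: [0.7, 0.1, -0.1]
grip_width: 0.0003
gripper_force: 0.0
```

```bash
python3 m.py w3 button_top saddle dish_seat rocker_end rocker_pivot
python3 - <<'E'
import cv2
from h import *
p=env.get_image("scene"); im=p["color"][150:300,180:380,::-1]
cv2.imwrite("pics/s3.png",np.hstack([cv2.resize(im,(400,300),interpolation=2),cv2.resize(cv2.imread("pics/w3.png"),(400,300))]))
E
```

```text
[0.435  0.0771 0.1688] [[-0.9832  0.1825 -0.0011]
 [ 0.1825  0.9832  0.0003]
 [ 0.0011  0.0001 -1.    ]] [ 0.6883  0.1444 -0.1219] 9.45 0.0003161407821843892
cam [0.3644 0.0907 0.3114]
rocker_end 0.91 [282. 249.] [0.4471 0.0441 0.039 ]
rocker_pivot 0.86 [307. 246.] [0.4505 0.063  0.03  ]
```

View pics/s3.png

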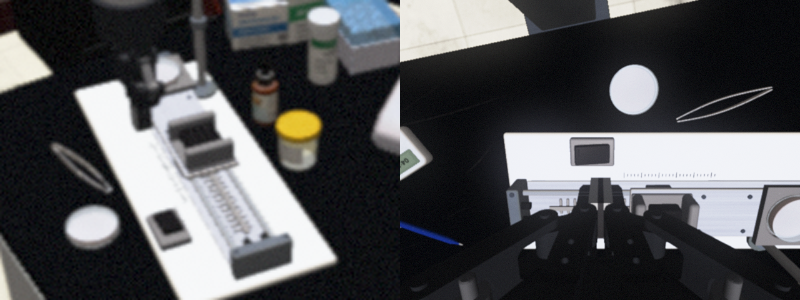

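The left half shows the stage at the far end, with the saddle near (200,145) and clear of the right end block. The right half shows the rocker at (592,152) in clear view. Next is the rocker's right end.

>>> move_arm(
  plan=[
    [0,0,0,-1.6,-3.6,2,-1],
    [0,0,0,-1.6,-3.6,6,-1],
    [0,0,0,-1.6,-3.6,10,-1],
    [0,0,0,-1.6,-3.6,12,-1],
    [0,0,0,-1.6,-3.6,12,-1],
  ],
)

```text
time_s: 10.3
position: [0.4461, 0.0399, 0.046]
tool_rot: [[-0.984, 0.181, -0.006], [0.181, 0.984, 0.001], [0.006, 0.0, -1.0]]
ft_force: [-0.5, 0.1, 0.7]
grip_width: -0.0001
gripper_force: 0.0
```

>>> move_arm(
  plan=[
    [0,0,0,0,0,0.3,-1],
    [0,0,0,0,0,0.6,-1],
    [0,0,0,0,0,0.9,-1],
    [0,0,0,0,0,0.9,-1],
  ],
)

```text
time_s: 10.7
position: [0.4475, 0.0395, 0.0398]
tool_rot: [[-0.984, 0.181, 0.001], [0.181, 0.984, -0.0], [-0.001, -0.0, -1.0]]
ft_force: [0.0, 0.9, -0.2]
grip_width: 0.0
gripper_force: 0.1
```

>>> move_arm(
  plan=[
    [0,0,0,0,0,0.2,-1],
    [0,0,0,0,0,0.4,-1],
    [0,0,0,0,0,0.6,-1],
    [0,0,0,0,0,0.6,-1],
  ],
)

```text
time_s: 11.1
position: [0.4471, 0.0395, 0.0332]
tool_rot: [[-0.983, 0.181, -0.0], [0.181, 0.983, -0.0], [0.0, -0.0, -1.0]]
ft_force: [-0.3, -1.9, 1.5]
grip_width: 0.0001
gripper_force: 0.6
```

>>> move_arm(
  plan=[
    [0,0,0,0,0,0.1,-1],
    [0,0,0,0,0,0.2,-1],
    [0,0,0,0,0,0.3,-1],
    [0,0,0,0,0,0.3,-1],
  ],
)

```text
time_s: 11.5
position: [0.4473, 0.0395, 0.0319]
tool_rot: [[-0.984, 0.181, 0.002], [0.181, 0.984, -0.0], [-0.002, -0.0, -1.0]]
ft_force: [-5.6, -2.7, 26.3]
grip_width: -0.0003
gripper_force: 13.2
```

>>> move_arm(
  plan=[
    [0,0,0,0,0,-0.5,-1],
    [0,0,0,0,0,-3,-1],
    [0,0,0,0,0,-8,-1],
    [0,0,0,0,0,-13,-1],
    [0,0,0,0,0,-16,-1],
  ],
)

```text
time_s: 12.0
position: [0.4474, 0.0398, 0.1935]
tool_rot: [[-0.984, 0.181, 0.003], [0.181, 0.984, -0.0], [-0.003, 0.0, -1.0]]
ft_force: [0.8, 0.1, -0.1]
grip_width: 0.0001
gripper_force: 0.0
```

>>> move_arm(
  plan=[
    [0,0,0,2,4,-2,-1],
    [0,0,0,4,8,-4,-1],
    [0,0,0,6,10,-4,-1],
    [0,0,0,6,10,-4,-1],
  ],
)

```text
time_s: 12.4
position: [0.4042, 0.1512, 0.2306]
tool_rot: [[-0.984, 0.177, -0.0], [0.177, 0.984, 0.001], [0.0, 0.001, -1.0]]
ft_force: [-0.6, -0.7, -1.1]
grip_width: 0.0003
gripper_force: 0.0
```

```bash
python3 m.py w4 button_top saddle dish_seat dish rocker_end
python3 - <<'E'
import cv2
from h import *
S=env.get_image("scene"); T=env.get_image("top")
for p in(S,T):
  for k,z in(("button_top",.078),("dish_seat",.053),("dish",.053),("rocker_end",.032)):
    r=env.tip_of(k,p)
    if r: print(k,r[0]["conf"],atz(p,r[0]["pixel"],z))
a=cv2.resize(S["color"][150:300,180:380,::-1],(400,300),interpolation=2)
b=cv2.resize(T["color"][180:330,130:330,::-1],(400,300),interpolation=2)
w=cv2.imread("pics/w4.png")
cv2.imwrite("pics/f4.png",np.vstack([np.hstack([a,b]),np.hstack([cv2.resize(w,(400,300)),cv2.resize(w[120:300,160:400],(400,300),interpolation=2)])]))
E
```

```text
[0.4042 0.1512 0.2306] [[-0.9842  0.1771 -0.0003]
 [ 0.1771  0.9842  0.0009]
 [ 0.0005  0.0008 -1.    ]] [-0.6396 -0.7262 -1.0857] 12.4 0.0003399687756245725
cam [0.3334 0.1643 0.3731]
dish 0.8 [496. 345.] [0.5712 0.3034 0.053 ]
rocker_end 0.79 [224. 269.] [0.4459 0.0458 0.039 ]
button_top 0.69 [0.54060634 0.13177901 0.078     ]
dish_seat 0.86 [0.57759924 0.30417699 0.053     ]
dish 0.57 [0.58299668 0.30753803 0.053     ]
rocker_end 0.57 [0.44745103 0.03627258 0.032     ]
button_top 0.66 [0.55383688 0.13918119 0.078     ]
dish_seat 0.89 [0.57538862 0.30358796 0.053     ]
dish 0.63 [0.57204007 0.3101975  0.053     ]
rocker_end 0.56 [0.44635621 0.04271294 0.032     ]
```

View pics/f4.png

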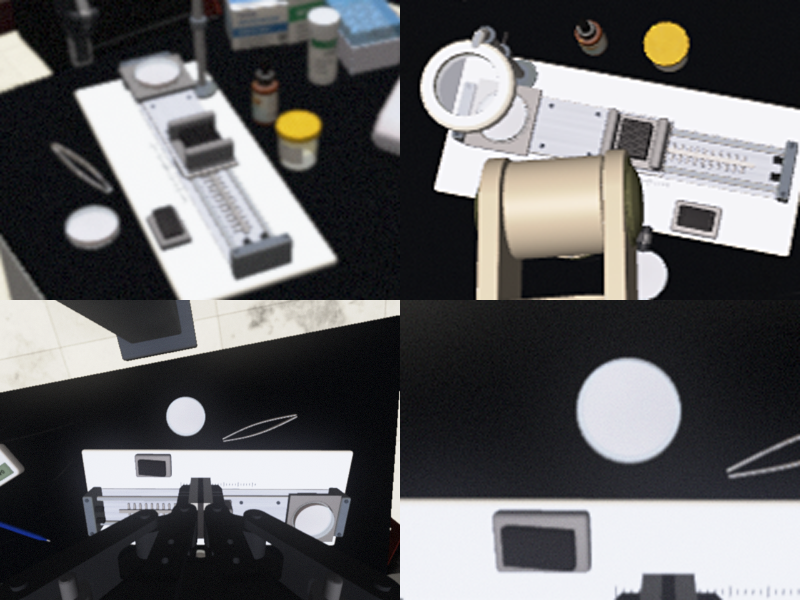

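The four views show the dish under the ring, the stage plate against the left end block, and the bystanders unmoved. To check the button, I'll view it from the same relative pose as the first wrist shot, shifted by 130 mm.

>>> move_arm(
  plan=[
    [0,0,1.4,-4,1.7,0,-1],
    [0,0,1.4,-8,3.3,0,-1],
    [0,0,1.4,-9.1,3.7,0,-1],
    [0,0,1.4,-9.1,3.7,0,-1],
    [0,0,1.4,-9.1,3.7,0,-1],
  ],
)

```text
time_s: 13.7
position: [0.5017, 0.1687, 0.2301]
tool_rot: [[-0.979, 0.205, -0.001], [0.205, 0.979, -0.0], [0.001, -0.0, -1.0]]
ft_force: [-0.8, -0.8, -0.2]
grip_width: -0.0
gripper_force: 0.0
```

```bash
python3 m.py w5
python3 - <<'E'
import cv2,numpy as np
a=cv2.imread("pics/w1.png");b=cv2.imread("pics/w5.png")
f=lambda i:cv2.resize(i[215:325,235:365],(400,338),interpolation=2)
cv2.imwrite("pics/cmp.png",np.hstack([f(a),f(b)]))
E
```

```text
[0.5017 0.1687 0.2301] [[-0.9788  0.2047 -0.0009]
 [ 0.2047  0.9788 -0.0001]
 [ 0.0009 -0.0003 -1.    ]] [-0.7633 -0.8274 -0.1945] 13.7 -1.816186073485418e-05
cam [0.4314 0.1839 0.3727]
```

View pics/cmp.png

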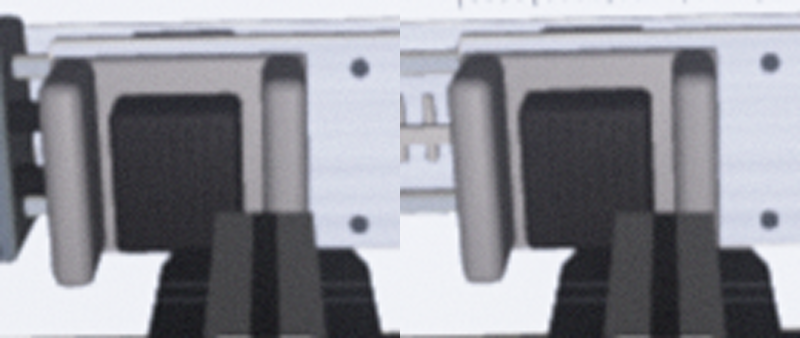

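The left (before) and right (after) crops match: the button is up, and the roughly 3 px offset is explained by the tool's 3 mm pose difference. So the stage is at about 130 mm and locked.

```bash
python3 -c "
from rig import env
print(env.close_job())"
```

```text
the job is handed in; nothing more can be done
None
```

The job is handed in: the dish stage is at the end stop under the magnifier with its button sprung up, and I pressed the lamp rocker down to its stop; the dish and the bystanders in view were left alone, though the ring light itself was not checked.

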